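# Lock the speaker grille into the bayonet test stand and set the selector

### The job

Pick up the chrome speaker grille by its pull bar and hang it in the collar of the test stand with its three lugs going down through the three gaps, then twist it clockwise (seen from above) until the lugs drop into the locking notches under the lips, and let go. After that, turn the tester's selector knob clockwise until its pointer clicks in at the long mark, and let go of it. Leave the other things on the bench where they are.

Things in the scene. Friction and masses are not known exactly. Their poses are not given: they have to be found in the camera images.
- grille: Loose chrome speaker grille, face up: drum 92 mm in diameter, 34 mm high, lower rim chamfered 6 mm, 0.25 to 0.45 kg. Origin: centre of its underside, z up. Three lugs (10 mm wide, 10 mm high) stick out to 62 mm from the axis at 0, 120 and 240 degrees from its x axis. A black pull bar along its x axis stands on the slotted face: 56 mm long, 12 mm wide, from 33 to 77 mm above the underside.
- bar (a point): Point on the grille's axis in the pull bar, 64 mm above the underside, 13 mm below the bar's top: where to pinch it, across its 12 mm width. Fingertips kept 42 mm or more above the underside clear the collar.
- lug0 (a point): Middle of the grille's lug on its +x side, 55 mm from the axis, 18 mm above the underside.
- lug1 (a point): The same for the lug at +120 degrees (counter-clockwise seen from above).
- lug2 (a point): The same for the lug at +240 degrees.
- stand: Fixed stand: round grey base 152 mm in diameter, 10 mm high, with an upright aluminium collar, inner radius 49 mm, outer 66 mm, top 68 mm above the bench. Origin: centre of the base's underside, on the collar's axis, z up. Three entry gaps open at the top, 21 mm wide, centred at 0, 120 and 240 degrees from its x axis. In a gap a lug lands on a ledge 45 mm above the bench (grille's underside then at 32 mm).
- notch (a point): Middle of a locked lug (any of the three) in the notch 47 degrees clockwise of the stand's x axis, 55 mm from the axis, 42 mm above the bench. Such a notch, 17 mm wide, 8 mm deeper than the ledge, lies 47 degrees clockwise of each gap, under a lip 60 to 68 mm above the bench, with a stop wall just past it. A locked grille hangs with its underside 24 mm above the bench.
- tester: Fixed grey tester box 130 x 130 x 50 mm. Origin: centre of its underside, z up. The selector knob sits in the middle of its top. Five raised steel marks lie round the knob at 0, 24, 48, 72 and 96 degrees clockwise from the tester's -x direction; the fourth (72 degrees) is long (22 mm), the others are 8 mm.
- selector (a joint): Angle of the selector in rad, growing clockwise seen from above; 0: pointer along the tester's -x axis, at the first mark. A spring detent holds it every 0.419 rad (about 0.05 N m to push past); it starts at the first or second mark; the long mark is at 1.257, stops lie just outside 0 and 1.676.
- selector_bar (a point): Middle of the knob's upright grip bar, on the knob's axis, 86 mm above the bench (bar 66 mm long, 12 mm wide, from 62 to 98 mm above the bench, on a disc 72 mm in diameter). Its -x axis points along the bar to the pointer end; it turns with the knob. Pinch the bar across its 12 mm width.
- pointer (a point): The knob's pointer end (white line on the bar's top), 33 mm from the axis, 98 mm above the bench.
- long_mark (a point): Middle of the long mark on the tester's top, 52 mm from the knob's axis.
- radio_case: Bystander: loose cream radio case standing on edge, 190 (x) x 44 (y) x 110 mm high; origin under its centre.
- ferrite0: Bystander: loose black ferrite rod antenna lying along its x axis, 160 mm long, 18 mm high over its white holders; origin under its middle.
- ferrite1: Bystander: the second ferrite rod, the same.
- dial: Bystander: loose brass-rimmed tuning dial lying flat, 76 mm in diameter, 26 mm high; origin under its centre.
- screwdriver: Bystander: loose screwdriver, 180 mm long, lying on the bench.
- screw_dish: Bystander: loose steel dish, 80 mm in diameter, 30 mm high.
- vise: Bystander: fixed small cast-iron vise, about 110 x 110 mm, clamping an upright green circuit board whose top is 153 mm above the bench; origin under its centre.
Not all that is in view belongs to the job. What is shaped like the grille but pink or turquoise is not meant.

How it is judged (in metres and radians):
On the way, in this order (a step that is already met when the one before it is completed fails the run):
1. the grille hangs locked in the stand: a lug in every notch (distance between any of lug0, lug1, lug2 and notch below 0.007 m and z of grille in the frame of stand below 0.027 m and angle between grille's own z axis and vertical below 0.06 rad), for 0.2 s.
2. then the selector stands at the long mark (value of joint selector between 1.157 and 1.357 rad), for 0.2 s.
At the end, for the whole second after the job is handed in: The grille hangs at rest in the stand with its lugs down in the notches (one lug's middle within 7 mm of the notch site, underside less than 27 mm above the stand's underside, tilted less than 0.06 rad), and the selector stands at the long mark (1.257 rad within 0.1) (all of step 1 and all of step 2 and linear speed of grille below 0.02 m/s); the robot touches nothing.
It fails at once if a bystander is pushed more than 25 mm from its place (distance of any of radio_case, ferrite0, ferrite1, dial, screwdriver, screw_dish from where it was at the start of the episode above 0.025 m).
It fails at once if the radio case is knocked over (angle between radio_case's own z axis and vertical above 0.5 rad).
It also fails if it takes over 58 s, if anything falls off the work surface, if the arm or the gripper's body presses on something with over 40 N, if the wrist force passes 120 N, or if a joint passes its speed limit or range.

### The arm

A 7-joint arm with a two-finger parallel gripper is mounted at the origin on the work surface. World frame = base frame: x ahead of the robot, y to its left, z up, the work surface at z = 0. Lengths are in m, angles in degrees, forces in N, time in s.
With the tool pointing down it reaches from about 0.35 to 0.775 m from the base axis. Payload 3.1 kg.
Tool frame: the origin (TCP) lies on the centre line of the jaws, within the pads' length; the fingertips stand 17 mm ahead of it and the grasp point (between the pads) lies 2 mm behind it (robot.tip_reach is the distance from the TCP to the fingertips, in m); z points along the fingers, y is the direction in which the jaws open and shut (so a half turn about z gives the same grasp; the last joint's range is limited). The gripper opens to 85 mm and grips with 20 to 120 N. Pads are 22 mm wide; open, the fingers measure 114 mm over their backs; the gripper's body (76 mm by 85 mm) begins 54 mm behind the grasp point. The pads swing forward as they close: fully open they stand 13 mm farther back than shut.
Start: joints at [74.387, 17.813, 0.802, 86.603, -0.252, 75.585, -1.558], TCP at [0.126, -0.535, 0.248] pointing down, gripper open.
Joint ranges: [-154.91, 154.91], [-16.99, 109.72], [-72.82, 74.43], [7.12, 147.25], [-82.49, 262.49], [11.32, 116.49], [-174.64, 174.64]. Speed limits (degrees/s): [159.86, 159.86, 180, 180, 180, 180, 180].

### API

Orientations are given as [roll, pitch, yaw] about the fixed x, y, z axes, in that order (R = Rz(yaw) Ry(pitch) Rx(roll)).
In Python, from station import robot, fingers, vision, workorder, recognise gives the robot as it stands. Calls block until the motion is done:
- robot.move_to(position, orientation): joint-space move of the TCP to a pose.
- robot.line_to(position, orientation=None, velocity=0.15, f_stop=None): straight line of the TCP; orientation=None keeps the orientation; velocity is the mean speed in m/s. With f_stop (N) it stops when the force on the tool has changed by that much, and returns True; else False.
- robot.move_j(angles): joint-space move.
- fingers.gripper_to(opening, force=None): opening from 0.0 (shut) to 1.0 (fully open); force is the grip in N (None keeps the last); returns when the fingers have stopped.
- robot.pause(seconds).
- robot.inverse_kinematics(position, orientation): joint angles nearest the present ones, or None.
- vision.grab_frame(name): name is "scene" or "top"; returns the picture (420x560x3 uint8, red, green, blue); there is no depth.
- vision.calibration(name): a dict with "mtx" (3x3 intrinsics, pixels), "extrinsics" (4x4, takes a point from world to camera coordinates). Camera axes: x right, y up, looking along -z (the intrinsics and any distortion apply to the point x, -y, -z); pixel columns grow to the right and rows downward; lengths in m; the calibration is good to about 2 mm. A picture is of the moment at which its call begins. calibration takes no time and is no camera call.
A pose or a line that the arm cannot do raises robot.PlanningError and nothing moves.
- workorder.close_job(): hands the job in, once; it reports no verdict.
Trained networks look in the newest picture that a camera, given by its name, has taken for a name from the list of things; names that differ only in an ending like _2 or _b are one class to them, and where a whole thing is asked for, a point or a joint stands for the part that bears it (a point fixed in the world has none). Each returns a list of dicts, best first, with "p" (0 to 1); they miss things now and then, are a little off and sometimes report something else, mostly with a low value. They report only what shows in the picture. A call takes as long as a camera call. They do not tell look-alikes from the thing itself.
- recognise(label, camera): "rect" ([centre column, centre row, width, height] in pixels, round what is visible of it).
Readings, each from a call of its own:
- robot.current_time_s(): time.
- robot.current_joint_positions(): joint angles.
- robot.current_dq(): joint speeds.
- robot.current_joint_torque(): joint torques, N m.
- robot.current_tool_pos(): TCP position.
- robot.current_eef_rot(): TCP orientation.
- robot.current_contact_force(): force on the tool from outside, world axes, zero at the start.
- robot.current_torque(): the same for the moment, N m.
- robot.current_finger_gap(): opening from 0.0 (shut) to 1.0 (fully open).
Only numpy, scipy, OpenCV 4.12 (cv2) and the standard library are available. Lean on these libraries where they do the work, as an engineer would, in place of code of your own. Each camera call takes 0.05 s, during which the arm holds its last target.

## Working session

There is one attempt and no reset: what is moved stays moved. The work goes in short steps, each a Python script; the robot and the scene stay as the last script left them, time stands still between calls to the robot, and variables do not carry over. Pictures are saved under pics/ and viewed, and the job is handed in when it is done.

```bash
ls; mkdir -p pics; python3 - <<'E'
from station import robot, fingers, vision, workorder, recognise
import cv2
for n in ("scene","top"):
    im=vision.grab_frame(n); cv2.imwrite(f"pics/{n}0.png",cv2.cvtColor(im,cv2.COLOR_RGB2BGR))
    c=vision.calibration(n); print(c)
    for l in ("grille","stand","tester","selector","pointer","long_mark","lug0","bar","notch"):
        try: print(n,l,[(round(d['p'],2),[round(float(x),1) for x in d['rect']]) for d in recognise(l,n)])
        except Exception as e: print(l,e)
print(robot.current_time_s(), robot.current_tool_pos(), robot.current_eef_rot(), robot.tip_reach)
E
```

```text
pics
{'mtx': array([[486.74769661,   0.        , 284.39416443],
       [  0.        , 486.74769661, 208.11957747],
       [  0.        ,   0.        ,   1.        ]]), 'extrinsics': array([[ 5.00423447e-01,  8.65780779e-01, -1.30699341e-04,
        -2.58951128e-01],
       [-6.96818665e-01,  4.02852508e-01,  5.93425315e-01,
         3.49759885e-01],
       [ 5.13828884e-01, -2.96872867e-01,  8.04889048e-01,
        -1.59488486e+00],
       [ 0.00000000e+00,  0.00000000e+00,  0.00000000e+00,
         1.00000000e+00]])}
scene grille [(0.93, [167.3, 190.5, 41.5, 33.8]), (0.91, [290.6, 229.5, 37.9, 39.6]), (0.89, [345.0, 129.9, 35.0, 32.2])]
scene stand [(0.69, [172.4, 272.2, 59.1, 63.4])]
scene tester [(0.83, [390.1, 162.9, 64.9, 57.1])]
scene selector [(0.73, [391.2, 153.1, 25.3, 24.9])]
scene pointer [(0.68, [392.6, 151.8, 25.3, 30.3]), (0.62, [390.1, 162.9, 61.0, 63.1])]
scene long_mark [(0.64, [389.0, 164.9, 63.3, 59.4]), (0.37, [289.1, 229.6, 36.1, 33.7])]
scene lug0 [(0.98, [285.4, 227.9, 38.4, 42.9]), (0.88, [344.4, 129.7, 33.7, 29.3]), (0.63, [171.6, 190.1, 39.8, 33.8])]
scene b
[... 768 characters left out ...]
.0])]
top stand [(0.59, [397.2, 212.3, 62.8, 49.5])]
top tester [(0.95, [156.9, 212.9, 50.4, 45.1])]
top selector [(0.84, [153.1, 211.2, 26.8, 28.4])]
top pointer [(0.63, [155.8, 211.1, 28.5, 22.1])]
top long_mark [(0.94, [154.2, 211.9, 51.7, 48.1])]
top lug0 [(0.87, [160.4, 274.6, 37.1, 38.6]), (0.7, [362.0, 296.5, 36.4, 39.0]), (0.67, [281.4, 196.5, 38.3, 34.2])]
top bar [(0.83, [163.5, 278.0, 36.6, 37.8]), (0.67, [358.4, 296.0, 37.2, 38.2]), (0.56, [282.3, 195.8, 34.0, 37.6]), (0.37, [324.2, 210.2, 7.3, 55.7])]
top notch [(0.63, [155.2, 213.1, 54.7, 50.8]), (0.62, [398.4, 211.2, 58.3, 53.4])]
1.0 [ 0.1258921  -0.53541718  0.24829641] [ 1.79998629e+02 -8.20137198e-04  1.32315053e+01] 0.017
```

View pics/scene0.png

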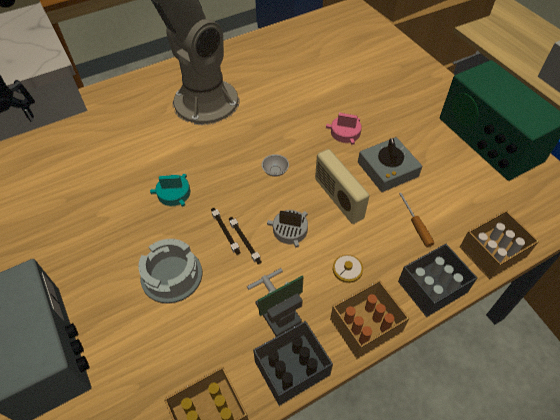

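View pics/top0.png

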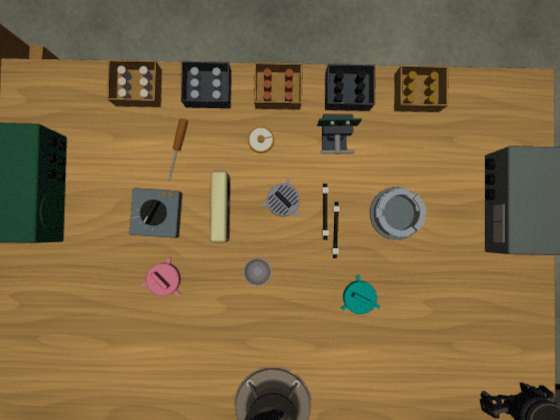

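```bash
python3 - <<'E'
import cv2,numpy as np
im=cv2.imread("pics/top0.png"); s=cv2.imread("pics/scene0.png")
def cr(im,c,r,h=32): return cv2.resize(im[r-h:r+h,c-h:c+h],(390,390),interpolation=cv2.INTER_CUBIC) 
def g(a,fn):
    cv2.imwrite(fn,np.hstack(a))
g([cr(im,281,197),cr(im,397,212,40)],"pics/cA.png")
g([cr(im,155,212),cr(s,391,163,38)],"pics/cB.png")
g([cr(s,289,229),cr(s,172,272,40)],"pics/cC.png")
E
```

```text
(no output)
```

View crops.

The top view shows the chrome grille at (282,199), with two look-alikes: pink at (163,279) and turquoise at (361,297). The stand is at (398,213), the tester at (155,212), the radio case at (220,207) and the ferrites at (325–335,220). The pink and turquoise ones are excluded by the description, so I choose the chrome one. Next I check the crops.

View pics/cA.png

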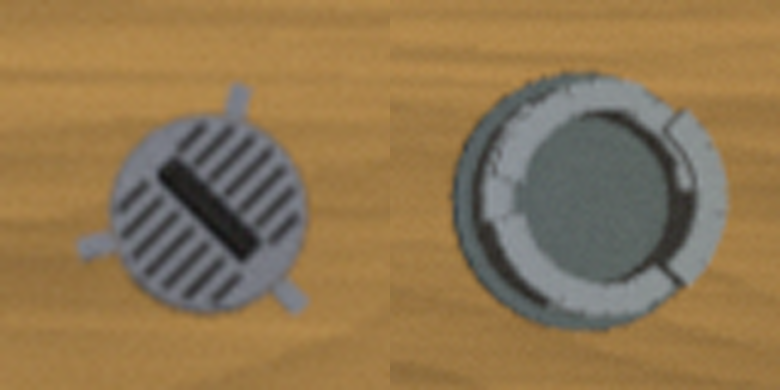

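View pics/cB.png

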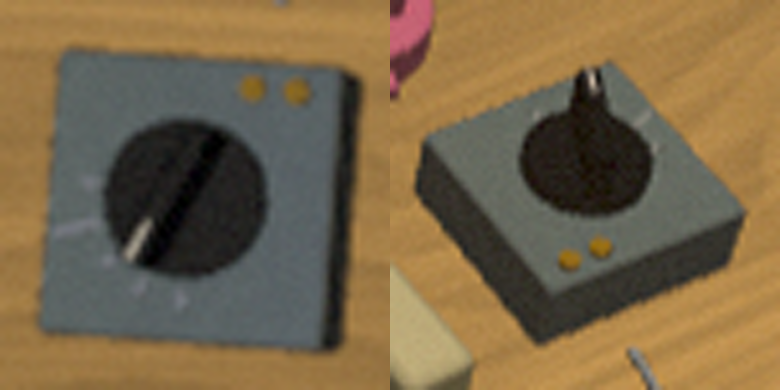

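View pics/cC.png

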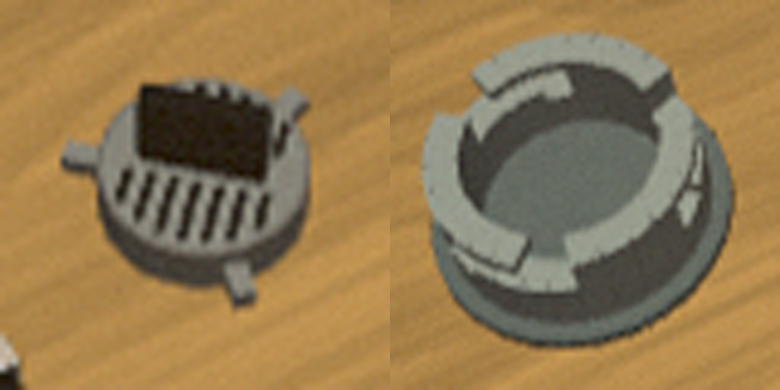

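```bash
cat > h.py <<'E'
import numpy as np,cv2,pickle
from station import robot, fingers, vision, workorder, recognise
CAL={n:vision.calibration(n) for n in("scene","top")}
def proj(n,P):
    P=np.atleast_2d(P); c=CAL[n]; E=c["extrinsics"]
    q=P@E[:3,:3].T+E[:3,3]; q=q*[1,-1,-1]
    u=q@c["mtx"].T; return u[:,:2]/u[:,2:]
def T(P,x,y,yaw):
    c,s=np.cos(yaw),np.sin(yaw); P=np.atleast_2d(np.array(P,float))
    return np.c_[P[:,0]*c-P[:,1]*s+x,P[:,0]*s+P[:,1]*c+y,P[:,2]]
def crop(im,c,r,h,S=600,grid=True):
    k=S/(2*h); M=np.array([[k,0,k*0.5-0.5-k*(c-h)],[0,k,k*0.5-0.5-k*(r-h)]])
    o=cv2.warpAffine(im,M,(S,S),flags=cv2.INTER_CUBIC); return o,M
def draw(o,M,n,lines,col):
    for L in lines:
        p=proj(n,L)@M[:,:2].T+M[:,2]
        cv2.polylines(o,[np.round(p*8).astype(np.int32)],False,col,1,cv2.LINE_AA,3)
def circ(r,z,a0=0,a1=360,n=60):
    a=np.radians(np.linspace(a0,a1,n)); return np.c_[r*np.cos(a),r*np.sin(a),a*0+z]
def rot(P,d): return T(P,0,0,np.radians(d))
def grille_lines():
    L=[circ(.046,.034)]
    for d in(0,120,240):
        L.append(rot([[.045,-.005,.023],[.062,-.005,.023],[.062,.005,.023],[.045,.005,.023]],d))
    L.append([[-.028,-.006,.077],[.028,-.006,.077],[.028,.006,.077],[-.028,.006,.077],[-.028,-.006,.077]])
    return L
def stand_lines():
    L=[circ(.076,.010)]
    for r in(.049,.066):
        h=np.degrees(np.arcsin(.0105/r))
        for d in(0,120,240): L.append(circ(r,.068,d+h,d+120-h))
    for d in(0,120,240):
        for s in(1,-1):
            w=.0105*s; a=np.sqrt(.049**2-w*w);b=np.sqrt(.066**2-w*w)
            L.append(rot([[a,w,.068],[b,w,.068]],d))
    return L
def tester_lines(yawsel=None):
    q=.065; L=[[[-q,-q,.05],[q,-q,.05],[q,q,.05],[-q,q,.05],[-q,-q,.05]]]
    for i in range(5):
        l=.011 if i==3 else .004
        L.append(rot([[-.052-l,0,.05],[-.052+l,0,.05]],-24*i))
    L.append(circ(.036,.062))
    if yawsel is not None:
        L.append(rot([[-.033,-.006,.098],[.033,-.006,.098],[.033,.006,.098],[-.033,.006,.098],[-.033,-.006,.098]],-np.degrees(yawsel)))
    return L
def overlay(tag,fn,lines,x,y,yaw,half,suffix="0",raw=False):
    out=[]
    for n in("top","scene"):
        im=cv2.imread(f"pics/{n}{suffix}.png"); c,r=proj(n,[[x,y,.04]])[0]
        o,M=crop(im,int(c),int(r),half,390)
        if not raw: draw(o,M,n,[T(L,x,y,yaw) for L in lines],(0,0,255))
        out.append(o)
    cv2.imwrite(fn,np.hstack(out))
E
cat > fit.py <<'E'
from h import *
from scipy.optimize import least_squares
def pix(o,k,l): return [(o[0]+(u+.5)/k-.5,o[1]+(v+.5)/k-.5) for u,v in l]
k=390/64
def tip(d): return rot([[.062,0,.023]],d)[0]
gt=pix((249,165),k,[(301,304),(240,85),(79,251)])
gs=pix((257,197),k,[(243,293),(300,92),(63,152)])
mod=np.array([tip(0),tip(120),tip(240)])
from itertools import permutations
def f(p,perm): 
    W=T(mod,*p); return np.r_[(proj("top",W)-gt).ravel(),(proj("scene",W[list(perm)])-gs).ravel()]
best=None
for perm in permutations(range(3)):
    r=least_squares(f,[.55,0,-2.4],args=(perm,))
    if best is None or r.cost<best[0].cost: best=(r,perm)
print(best[0].x,best[1],best[0].fun.round(1))
p=best[0].x; overlay("g","pics/og1.png",grille_lines(),*p,32)
# rough stand / tester from rect centre
def back(n,uv,z):
    return least_squares(lambda q:proj(n,[[q[0],q[1],z]])[0]-uv,[.5,0]).x
s=back("top",(397.5,212.5),.05); t=back("top",(155,212.5),.05); print(s,t)
overlay("s","pics/os1.png",stand_lines(),*s,0,40); overlay("t","pics/ot1.png",tester_lines(.42),*t,0,36)
E
python3 fit.py
```

```text
[ 0.57772457 -0.0190442  -2.32686698] (1, 2, 0) [ 0.1  0.7 -0.3 -0.1 -0.5 -0.   0.3  0.6 -0.4  0.4 -0.2  0. ]
[ 0.54624099 -0.337022  ] [0.53489668 0.33036624]
```

View pics/og1.png

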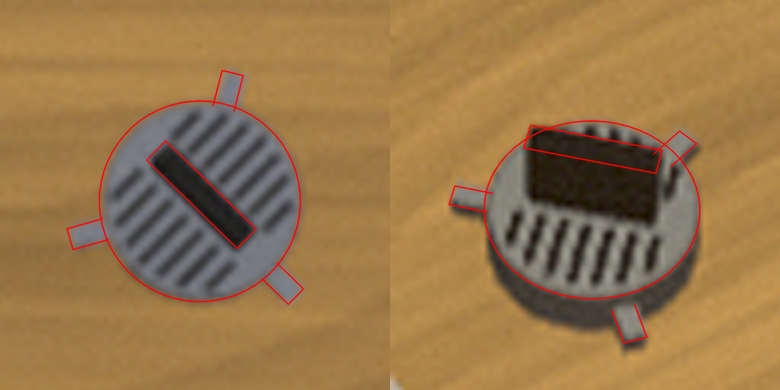

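View pics/os1.png

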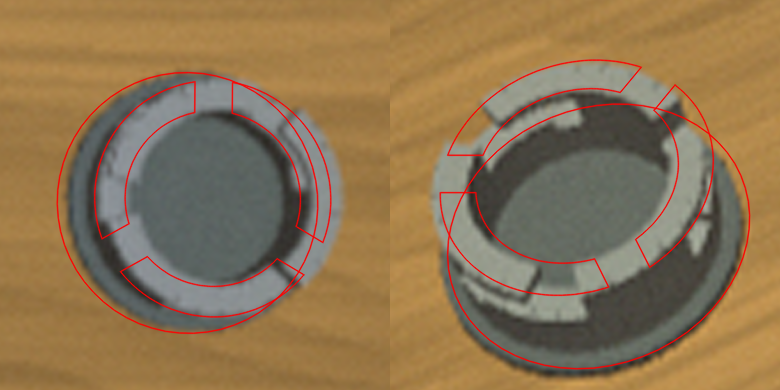

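View pics/ot1.png

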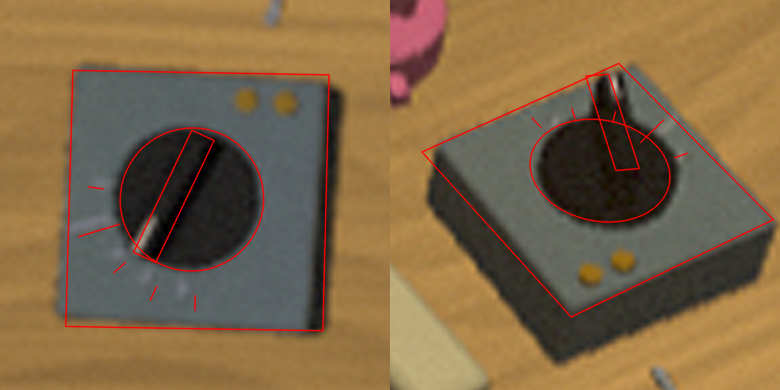

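```bash
python3 - <<'E'
from h import *
for n,c,r in(("top",398,212),("scene",171,271)):
    im=cv2.imread(f"pics/{n}0.png"); o,M=crop(im,c,r,34,600)
    for i in range(0,600,100): cv2.line(o,(i,0),(i,599),(0,255,255),1);cv2.line(o,(0,i),(599,i),(0,255,255),1)
    cv2.imwrite(f"pics/raw_{n}.png",o); print(M)
E
```

```text
[[    8.82352941     0.         -3207.85294118]
 [    0.             8.82352941 -1566.67647059]]
[[    8.82352941     0.         -1204.91176471]
 [    0.             8.82352941 -2087.26470588]]
```

View pics/raw_top.png

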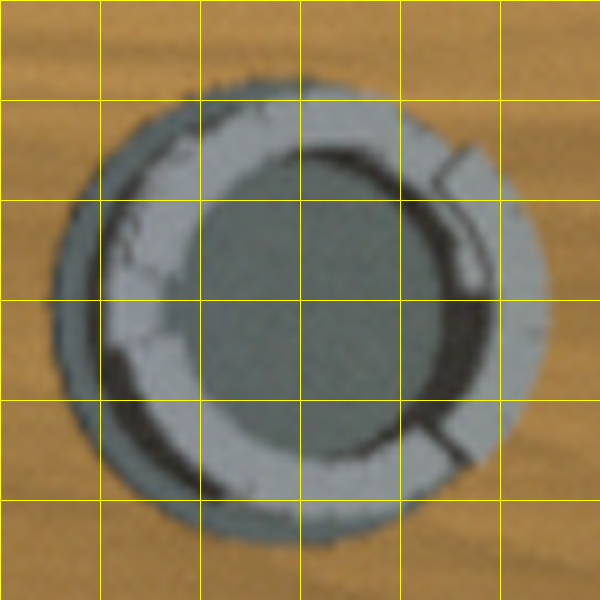

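View pics/raw_scene.png

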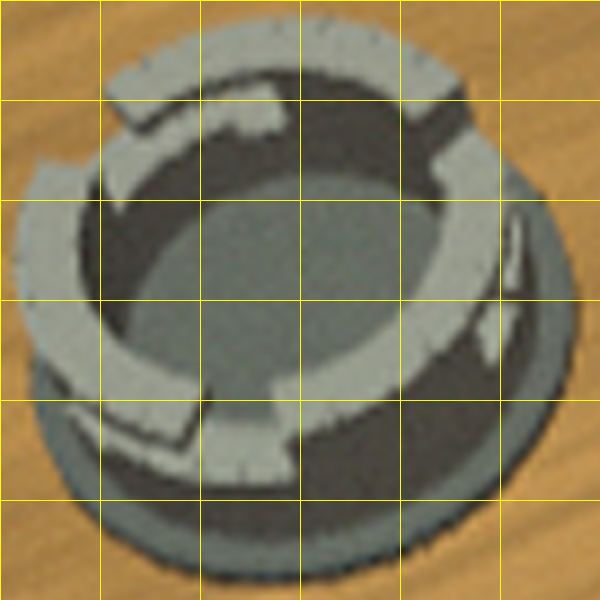

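```bash
cat > fit2.py <<'E'
from h import *
from scipy.optimize import least_squares
def corner(d,s,r):
    w=.0105*s; return rot([[np.sqrt(r*r-w*w),w,.068]],d)[0]
ri,ro=.049,.066
ob=[(0,1,ri,415,120),(0,1,ro,465,90),(0,-1,ri,433,160),(0,-1,ro,476,128),
(240,1,ri,273,380),(240,1,ro,290,440),(240,-1,ri,208,390),(240,-1,ro,183,447),
(120,1,ri,98,165),(120,1,ro,38,160),(120,-1,ri,140,133),(120,-1,ro,105,92)]
mod=np.array([corner(d,s,r) for d,s,r,_,_ in ob])
uv=(np.array([o[3:] for o in ob])-[-1204.91,-2087.26])/8.8235
# top: rim extents: base circle left edge, bottom; collar gap corners
kt=lambda l:(np.array(l)-[-3207.85,-1566.68])/8.8235
tm=np.array([corner(120,1,ri),corner(120,1,ro),corner(240,-1,ro),corner(240,-1,ri)])
tuv=kt([(425,422),(470,463),(470,147),(437,182)])
base=circ(.076,.010,n=180)
kb=kt([[52,300],[290,545]])
def f(p):
    b=proj("top",T(base,*p))
    return np.r_[(proj("scene",T(mod,*p))-uv).ravel(),(b[:,0].min()-kb[0,0])*2,(b[:,1].max()-kb[1,1])*2]
r=least_squares(f,[.54,-.34,1.57],loss='soft_l1'); print(r.x,np.degrees(r.x[2]),f(r.x).round(1))
print("top corners resid",(proj("top",T(tm,*r.x))-tuv).round(1))
overlay("s","pics/os2.png",stand_lines(),*r.x,34)
E
python3 fit2.py
```

```text
[ 0.54660587 -0.34193592  1.60753501] 92.10497147026003 [-1.  -0.4 -0.2 -0.2  0.7  1.4  2.3  1.8  0.9  0.3 -1.8  0.2 -0.8 -0.5
  1.1 -0.3 -0.5  2.1  0.5 -0.2  0.1 -0.9 -1.7  0.9 -0.9  0.9]
top corners resid [[ 1.7 -0.2]
 [-0.   0.6]
 [-1.2 -1.2]
 [-0.4  0.4]]
```

View pics/os2.png

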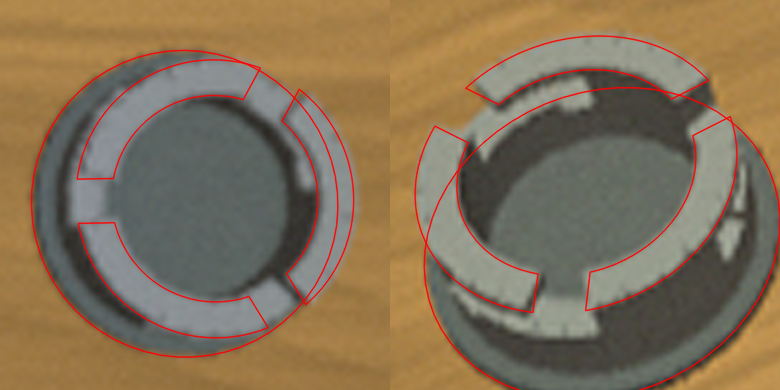

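```bash
python3 - <<'E'
from h import *
for n,c,r in(("top",156,213),("scene",391,163)):
    im=cv2.imread(f"pics/{n}0.png"); o,M=crop(im,c,r,36,600)
    for i in range(0,600,100): cv2.line(o,(i,0),(i,599),(0,255,255),1);cv2.line(o,(0,i),(599,i),(0,255,255),1)
    cv2.imwrite(f"pics/rawt_{n}.png",o); print(M)
E
```

```text
[[    8.33333333     0.          -996.33333333]
 [    0.             8.33333333 -1471.33333333]]
[[    8.33333333     0.         -2954.66666667]
 [    0.             8.33333333 -1054.66666667]]
```

View pics/rawt_top.png

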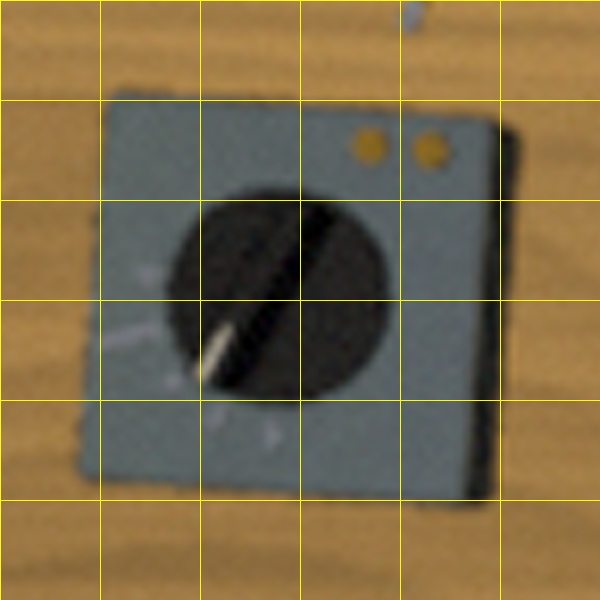

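View pics/rawt_scene.png

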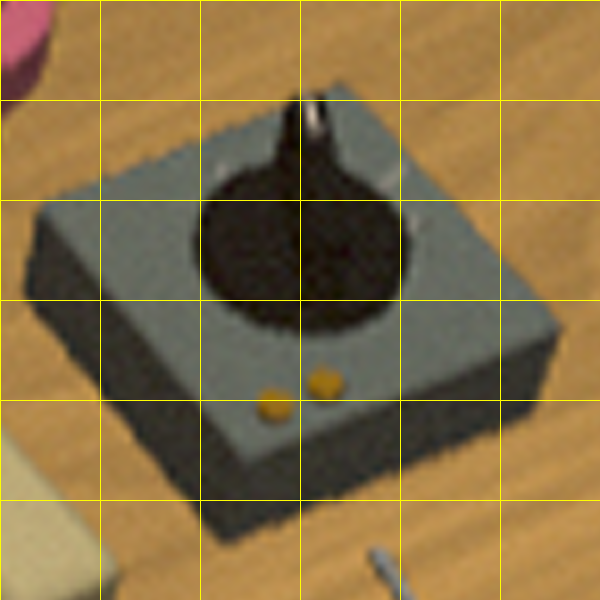

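```bash
cat > fit3.py <<'E'
from h import *
from scipy.optimize import least_squares
q=.065
mt=np.array([[q,q,.05],[q,-q,.05],[-q,q,.05],[-q,-q,.05]])
ut=(np.array([(108,92),(497,120),(82,475),(470,500)])-[-996.33,-1471.33])/8.3333
ms=np.array([[-q,-q,.05],[-q,q,.05],[q,q,.05],[q,-q,.05]])
us=(np.array([(38,210),(342,85),(560,325),(243,465)])-[-2954.67,-1054.67])/8.3333
f=lambda p:np.r_[(proj("top",T(mt,*p))-ut).ravel(),(proj("scene",T(ms,*p))-us).ravel()]
r=least_squares(f,[.53,.33,0],loss='soft_l1');print(r.x,np.degrees(r.x[2]),f(r.x).round(1))
overlay("t","pics/ot2.png",tester_lines(.419),*r.x,36)
# other things
for l in("radio_case","ferrite0","dial","screwdriver","screw_dish","vise"):
    print(l,[(round(d['p'],2),[round(float(x)) for x in d['rect']]) for d in recognise(l,"top")])
E
python3 fit3.py
```

```text
[ 0.5363419   0.3330897  -0.04602674] -2.6371380243335105 [-0.4 -0.7  0.1 -1.1 -0.8  0.5  0.   0.5 -1.4 -0.3 -0.4 -0.3  0.4  0.5
 -0.2  0.3]
radio_case [(0.98, [221, 208, 20, 75]), (0.59, [155, 211, 29, 25]), (0.58, [399, 212, 59, 55])]
ferrite0 [(0.62, [335, 229, 6, 57]), (0.6, [325, 210, 7, 56]), (0.52, [340, 133, 44, 43])]
dial [(0.97, [263, 139, 26, 27]), (0.57, [176, 149, 20, 64])]
screwdriver [(0.92, [180, 136, 15, 34])]
screw_dish [(0.88, [258, 270, 22, 29])]
vise [(0.92, [341, 133, 46, 46]), (0.44, [180, 143, 19, 52])]
```

View pics/ot2.png

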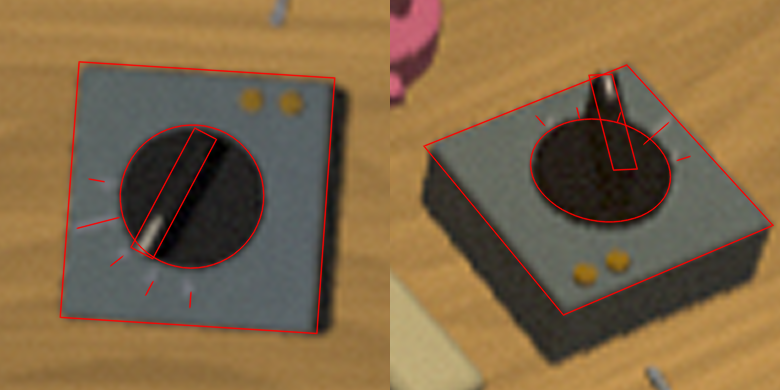

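```bash
cat >> h.py <<'E'
G=np.array([.57772,-.01904]); S=np.array([.54661,-.34194]); TS=np.array([.5363,.3331])
YG=np.degrees(-2.32687)+180; YS=32.1; YT=np.degrees(-.046)
def st(t=""):
    print(t,"t",round(robot.current_time_s(),2),"p",np.round(robot.current_tool_pos(),4),"r",np.round(robot.current_eef_rot(),1),"F",np.round(robot.current_contact_force(),1),"M",np.round(robot.current_torque(),2),"gap",round(robot.current_finger_gap(),3))
def snap(s):
    for n in("top","scene"): cv2.imwrite(f"pics/{n}{s}.png",cv2.cvtColor(vision.grab_frame(n),cv2.COLOR_RGB2BGR))
E
python3 - <<'E'
from h import *
print(YG)
for nm,p,z,ys in(("G",G,.06,[YG,YG-180]),("S",S,.09,[YS,YS-180,YS-47,YS-50]),("S",S,.2,[YS]),("T",TS,.084,[YT-24,YT-72,YT-48,YT-80]),("T",TS,.084,[YT-24+180,YT-72+180])):
    for y in ys:
        q=robot.inverse_kinematics([*p,z],[180,0,y]); print(nm,round(y,1),None if q is None else np.round(q,1))
E
```

```text
46.68016952439413
G 46.7 [ 23.9  35.2 -34.   94.8  22.6  57.  -61.1]
G -133.3 [ 39.4  46.8 -61.9  94.2  44.4  66.9 103. ]
S 32.1 [ 39.1  36.4 -13.4  82.    8.9  62.6 -33.8]
S -147.9 [ 64.7  50.9 -62.   80.9  45.2  74.9 122.3]
S -14.9 [ 35.6  35.9  -7.9  82.2   5.2  62.2 -78.2]
S -17.9 [ 35.3  35.9  -7.5  82.2   5.   62.2 -81. ]
S 32.1 [ 39.   31.4 -13.7  74.1   7.3  75.4 -32.5]
T -26.6 [  -7.8   41.2  -41.3   84.1   28.5   65.5 -170.5]
T -74.6 [  1.9  50.1 -61.9  83.7  45.   73.3 130.9]
T -50.6 [ -70.2   49.9   64.3   86.9  -46.2   72.8 -140.5]
T -82.6 [  1.9  50.1 -61.9  83.7  45.   73.3 122.9]
T 153.4 [ -5.6  42.5 -45.3  84.   31.5  66.7   7.4]
T 105.4 [ -5.9  42.4 -44.8  84.   31.2  66.5 -40.4]
```

```bash
python3 - <<'E'
from h import *
robot.move_to([*G,.20],[180,0,YG]); fingers.gripper_to(.5,80); st("above")
print(robot.line_to([*G,.063],velocity=.12,f_stop=15)); st("down")
fingers.gripper_to(0,80); st("grip"); snap("1")
robot.line_to([*G,.083],velocity=.08); st("lift")
robot.line_to([*G,.22],velocity=.2); st("up")
E
```

```text
above t 4.23 p [ 0.5777 -0.0191  0.2   ] r [180.    0.   46.7] F [ 0.2 -0.2  0.5] M [ 0.03 -0.03  0.03] gap 0.501
False
down t 5.53 p [ 0.5785 -0.0189  0.0639] r [ 1.799e+02 -1.000e-01  4.670e+01] F [-1.  -0.5  0.6] M [-0.02  0.01  0.01] gap 0.506
grip t 5.91 p [ 0.5781 -0.0189  0.0638] r [180.   -0.   46.7] F [-1.5 -0.3  3.2] M [ 0.01  0.24 -0.05] gap 0.122
lift t 6.41 p [ 0.5779 -0.0191  0.0832] r [180.   -0.   46.7] F [-0.6  0.9 -3.8] M [0.02 0.   0.  ] gap 0.123
up t 7.24 p [ 0.5766 -0.0193  0.2184] r [-1.799e+02  1.000e-01  4.670e+01] F [-0.3  1.1 -4.5] M [0.01 0.05 0.01] gap 0.127
```

```bash
python3 - <<'E'
from h import *
robot.move_to([*S,.22],[180,0,YS]); 
robot.line_to([*S,.15],velocity=.12); robot.pause(.3); st("above"); snap("2")
p=robot.current_tool_pos(); z=p[2]-.062-.0015
L=[np.array(l)+[0,0,z] for l in grille_lines()]
for n in("top","scene"):
    im=cv2.imread(f"pics/{n}2.png"); c,r=proj(n,[[*S,.1]])[0]; o,M=crop(im,int(c),int(r),40,390)
    draw(o,M,n,[T(l,p[0],p[1],np.radians(YS+180)) for l in L],(0,0,255))
    draw(o,M,n,[T(l,*S,1.6075) for l in stand_lines()],(0,255,0))
    cv2.imwrite(f"pics/o2{n}.png",o)
a=[cv2.imread(f"pics/o2{n}.png") for n in("top","scene")]; cv2.imwrite("pics/o2.png",np.hstack(a))
E
```

```text
above t 9.51 p [ 0.547  -0.3422  0.1508] r [179.9  -0.   32.1] F [-0.6 -0.1 -4.5] M [-0.01 -0.04 -0.01] gap 0.128
```

View pics/o2.png

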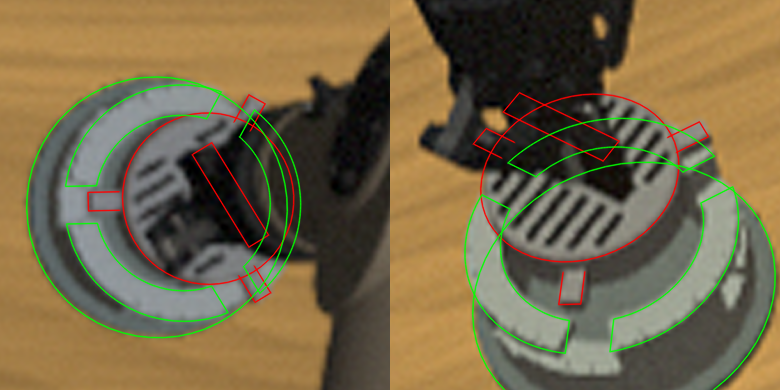

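The grille overlay sits on the held grille in both views: lug at crop (105,201) top and (572,285) scene, both lined up with the gaps. Now I lower it.

```bash
python3 - <<'E'
from h import *
robot.line_to([*S,.115],velocity=.08); st("pre")
print(robot.line_to([*S,.090],velocity=.025,f_stop=8)); st("contact")
E
```

```text
pre t 10.19 p [ 0.5463 -0.3417  0.1144] r [-179.9    0.    32.1] F [-0.5  0.5 -3.7] M [ 0.01 -0.02 -0.05] gap 0.124
True
contact t 10.93 p [ 0.5463 -0.3419  0.0958] r [-180.     0.    32.1] F [-0.8  0.3  5. ] M [-0.   -0.01 -0.01] gap 0.127
```

The contact height of 95.8 mm equals 32 + 63.8, so the lugs are on the ledge. Now I twist just above it.

```bash
python3 - <<'E'
from h import *
robot.line_to([*S,.0970],velocity=.03); st("raise")
for d in(10,20,30,40,47):
    robot.line_to([*S,.0970],[180,0,YS-d],velocity=.03); st(d)
    if abs(robot.current_torque()[2])>1.0: print("stop");break
E
```

```text
raise t 11.22 p [ 0.5463 -0.3418  0.0963] r [-179.7    0.2   32.1] F [ 0.1  0.  -2.4] M [-0.07 -0.1   0.06] gap 0.125
10 t 11.55 p [ 0.5458 -0.3418  0.0961] r [-1.799e+02  1.000e-01  2.230e+01] F [ 0.   0.3 -3.6] M [ 0.01 -0.03  0.02] gap 0.125
20 t 11.88 p [ 0.5463 -0.3419  0.0966] r [-180.     0.    12.3] F [-0.4 -0.1 -5.4] M [ 0.    0.03 -0.02] gap 0.123
30 t 12.2 p [ 0.5465 -0.3419  0.0969] r [-180.     0.     2.4] F [-0.3 -0.2 -4.2] M [-0.03  0.01  0.02] gap 0.126
40 t 12.53 p [ 0.5466 -0.3419  0.097 ] r [180.    0.   -7.6] F [ 0.2  0.5 -3.9] M [0.03 0.05 0.02] gap 0.125
47 t 12.8 p [ 0.5466 -0.3419  0.097 ] r [180.    0.  -14.6] F [-0.7 -0.6 -2.9] M [ 0.   -0.03  0.01] gap 0.125
```

```bash
python3 - <<'E'
from h import *
print(robot.line_to([*S,.0865],[180,0,YS-47],velocity=.02,f_stop=8)); st("drop")
E
```

```text
True
drop t 13.28 p [ 0.5466 -0.3421  0.0878] r [180.   -0.  -14.9] F [-0.1  0.1  5.2] M [-0.02 -0.01  0.02] gap 0.124
```

```bash
python3 - <<'E'
from h import *
fingers.gripper_to(.4); st("open")
robot.line_to([*S,.2],[180,0,YS-47],velocity=.15)
robot.move_to([.50,-.10,.30],[180,0,30]); st("away"); snap("3")
overlay("g","pics/o3.png",[np.array(l)+[0,0,.024] for l in grille_lines()],*S,np.radians(YS-47+180),36,"3")
overlay("g","pics/o3r.png",[],*S,0,36,"3")
E
```

```text
open t 13.63 p [ 0.5446 -0.3412  0.085 ] r [-179.9    0.3  -14.9] F [-0.8  0.3 -0.5] M [ 0.02  0.   -0.01] gap 0.399
away t 15.58 p [ 0.4998 -0.1024  0.299 ] r [1.80e+02 1.00e-01 2.98e+01] F [-0.8 -0.8 -0.6] M [-0.04 -0.01  0.02] gap 0.4
```

View pics/o3.png

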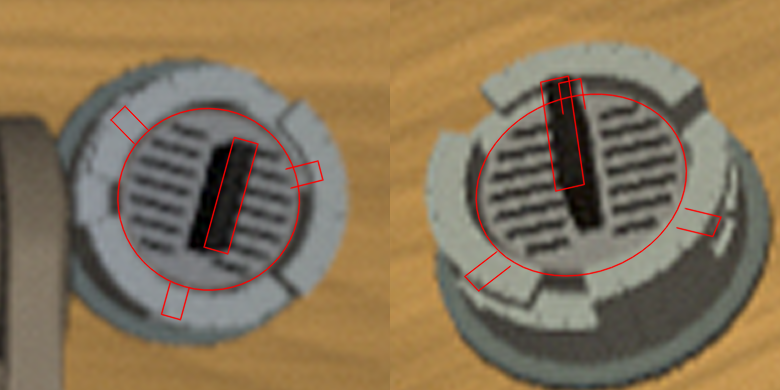

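View pics/o3r.png

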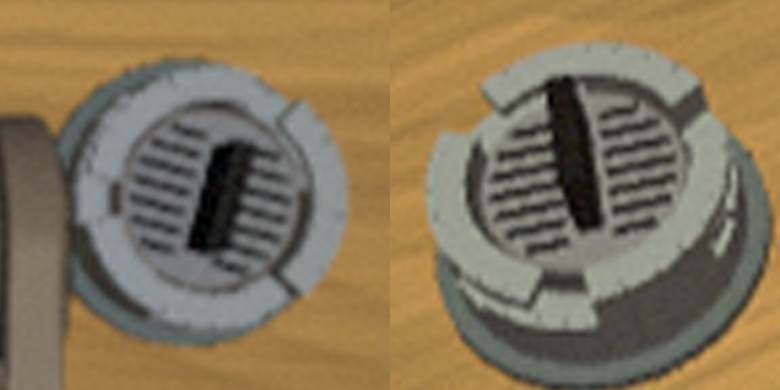

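The red overlay matches the released grille, with its drum inside the collar and no lug showing in any gap. The 8 mm drop was seen too. Next is the knob.

```bash
python3 - <<'E'
from h import *
y0=YT-24+180
robot.move_to([*TS,.25],[180,0,y0]); st("above")
print(robot.line_to([*TS,.087],velocity=.12,f_stop=12)); st("down")
fingers.gripper_to(0,40); robot.pause(.2); st("grip")
E
```

```text
above t 17.29 p [0.5375 0.3315 0.2499] r [-1.800e+02  1.000e-01  1.532e+02] F [ 0.5 -0.   0.4] M [ 0.06 -0.   -0.03] gap 0.401
False
down t 18.8 p [0.5367 0.3337 0.088 ] r [179.9   0.  153.4] F [ 0.1 -0.1  0.4] M [ 0.    0.02 -0.03] gap 0.398
grip t 19.32 p [0.537  0.3342 0.0879] r [179.8   0.  153.4] F [1.7 3.5 3.5] M [ 0.49 -0.37 -0.06] gap 0.128
```

```bash
python3 - <<'E'
from h import *
y0=YT-24+180; p=robot.current_tool_pos()
for d in(12,24,36,48):
    robot.line_to([p[0],p[1],.088],[180,0,y0-d],velocity=.03); st(d)
robot.pause(.3); st("end")
fingers.gripper_to(.4); st("open")
robot.line_to([p[0],p[1],.25],velocity=.15)
robot.move_to([.45,.0,.35],[180,0,90]); st("away"); snap("4")
overlay("t","pics/o4.png",tester_lines(1.257),*TS,-.046,36,"4")
overlay("t","pics/o4r.png",[],*TS,-.046,36,"4")
E
```

```text
12 t 19.68 p [0.5368 0.3339 0.0879] r [-180.     0.   141.5] F [0.  1.  1.4] M [ 0.25 -0.14 -0.05] gap 0.135
24 t 20.03 p [0.5365 0.3336 0.0879] r [-179.9    0.   129.6] F [-1.  -0.6  3.2] M [-0.03  0.17 -0.02] gap 0.131
36 t 20.39 p [0.5362 0.3335 0.0879] r [-1.799e+02  1.000e-01  1.176e+02] F [-2.4 -2.   3.8] M [-0.36  0.52 -0.02] gap 0.131
48 t 20.75 p [0.5358 0.3333 0.0879] r [-1.798e+02  1.000e-01  1.057e+02] F [-4.2 -3.2  6. ] M [-0.62  0.87 -0.08] gap 0.132
end t 21.05 p [0.5358 0.3333 0.0879] r [-1.798e+02  1.000e-01  1.057e+02] F [-4.2 -2.6  6.4] M [-0.68  0.92 -0.1 ] gap 0.133
open t 21.4 p [0.5373 0.3342 0.0876] r [180.   -0.  105.4] F [-0.5  0.4 -0.1] M [ 0.04 -0.07 -0.02] gap 0.4
away t 23.98 p [0.4501 0.0008 0.3499] r [180.   -0.   90.1] F [ 0.4  0.4 -0.2] M [-0.01 -0.01 -0.01] gap 0.398
```

View pics/o4.png

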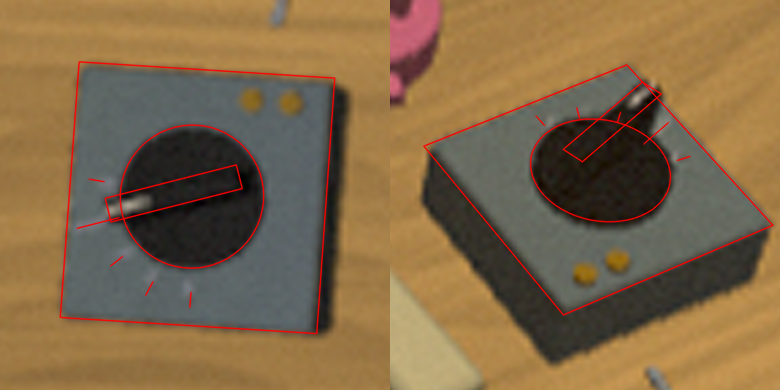

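View pics/o4r.png

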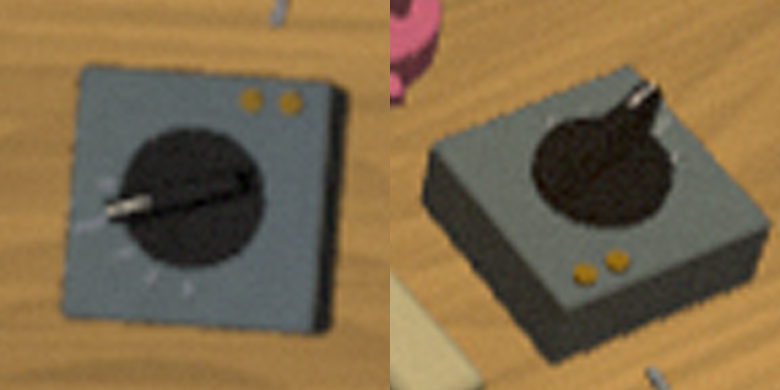

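View pics/top4.png

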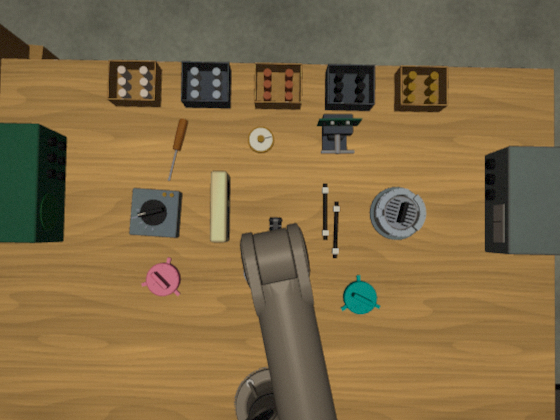

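View pics/scene4.png

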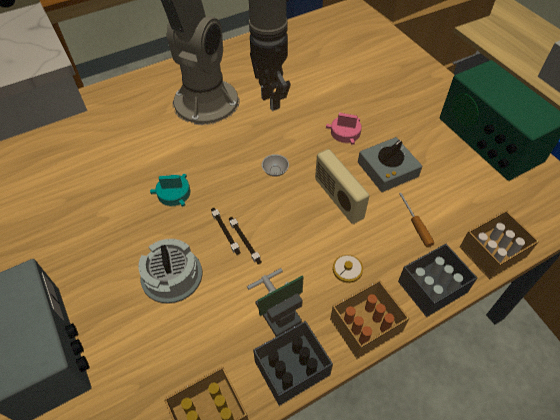

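The pointer at crop (125,207) top and (643,95) scene matches the overlay at the long mark. The bystanders are at their starting pixels, the grille is hanging in the stand at (400,213), and the arm is clear. I'm handing it in.

```bash
python3 - <<'E'
from h import *
st(); print(workorder.close_job())
E
```

```text
t 24.08 p [0.4502 0.0011 0.3499] r [-1.80e+02 -1.00e-01  9.01e+01] F [-0.2  0.4  0. ] M [ 0.03  0.02 -0.04] gap 0.401
the job is handed in; nothing more can be done
None
```

The job is handed in at about 24 s on the robot's clock; no verdict was reported.

**Grille:** I picked up the chrome grille by its pull bar and set its lugs through the gaps. They touched the ledge with the underside at 32 mm. I twisted it 47° clockwise, felt it drop 8 mm into the notches (underside 24 mm), and let go.

**Knob:** I turned the selector 48° clockwise from the second mark to the long mark and let go.

**Last checks:** In both cameras the model of the locked grille and the pointer at 1.257 rad matched the pictures to about a pixel or two. The bystanders looked unmoved and the force on the tool was about 0. No check failed. The knob's side load rose to about 8 N and 1.1 N m during the turn, so the grip was slightly off its axis; the load went when the gripper opened.

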